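Vane wear check on the bench vacuum pump

ROBOT

A 6-joint arm with a two-finger parallel gripper is mounted at the origin on a cart in front of the work surface, level with it; the furniture and walls round the work are solid. World frame = base frame: x ahead of the robot, y to its left, z up, the work surface at z = 0. Lengths are in m, angles in rad, forces in N, time in s.
With the tool pointing down it reaches from about 0.3 to 0.85 m from the base axis. Payload 5.4 kg.
Tool frame: the origin (TCP) lies between the finger pads; the fingertips stand finger_overhang ahead of it and the grasp point (between the pads) lies 11 mm behind it (finger_overhang is the distance from the TCP to the fingertips, in m); z points along the fingers, y is the line along which they close (so a half turn about z gives the same grasp; the last joint's range is limited). The gripper opens to 85 mm and grips with 20 to 120 N. Pads are 22 mm wide; open, the fingers measure 114 mm over their backs; the gripper's body (76 mm by 85 mm) begins 54 mm behind the grasp point. The pads swing forward as they close: fully open they stand 13 mm farther back than shut.
Start: joints at [-1.479, 0.158, 1.597, -0, 1.386, -0.21], TCP at [0.171, -0.549, 0.239] pointing down, gripper open.
Joint ranges: [-2.91, 2.91], [-0.94, 2.29], [0.18, 2.7], [-1.29, 4.43], [0.17, 2.64], [-3, 3]. Speed limits (rad/s): [2.57, 2.57, 3.14, 3.14, 3.14, 3.14].

INTERFACE

Orientations are given as a 3x3 rotation matrix whose columns are the frame's x, y, z axes.
In Python, from rig import sense, snapshot, camera_model, close_job, finger_overhang gives the robot as it stands.
- The arm moves only by the tool move_arm, never from a script. Its argument "rows" is one flat list of numbers, 7 for each row, row after row: the shift along the tool's x, y, z in mm, then the turn, a rotation vector about the tool's x, y, z in degrees, then the closure in counts, from 0 (fully open) to 255 (shut). A call has 1 to 12 rows; each row is the pose to reach, as a shift and turn from the pose commanded when the call began, along the tool's axes at that moment; what a row does not reach only later rows make up. A row lasts 1/12 s, in which the tool goes at most 41.7 mm and 7.16 degrees, less where a joint would pass 70% of its speed; a pose out of reach is approached as far as the arm can. A call with a gripper value outside its range is refused whole. The fingers move at their own pace and stop on an object; "newtons" is the grip in N (left out, the last holds). Time passes only in rows, so rows that repeat a pose let the fingers close. It gives the time, the measured TCP pose, the force, the opening and the grip force at its end, in the units of the state.
- sense(): the state, without advancing time (a new reading comes with each control period).
- snapshot(name): name is "side" or "top" or "wrist"; returns (picture, depth): 400x640x3 uint8, red, green, blue; 400x640 float32, m along the optical axis (not along the pixel's ray), 0 where there is no reading.
- camera_model(name): a dict with "vfov" (degrees; the focal length in pixels is half the picture's height over the tangent of half this angle, whatever the lens; pixels are square), "cx", "cy" (the principal point, pixels), "R" (3x3) and "t" (3): a world point X has camera coordinates R X + t. Camera axes: x right, y down, z forward; pixel columns grow to the right and rows downward; lengths in m; the calibration is good to about 2 mm. A picture is of the moment at which its call begins: read the wrist's pose just before it. camera_model takes no time and is no camera call; for the wrist camera it gives the pose at the moment of the call.
- close_job(): hands the job in; it is judged then, once.
The state is a dict: "clock": time; "joint_pos": joint angles; "qvel": joint speeds; "tau": joint torques, N m; "eef_pos": TCP position; "tool_rot": TCP orientation; "ft_force": force on the tool from outside, world axes, zero at the start; "wrist_torque": the same for the moment, N m; "gripper_width": opening from 0.0 (shut) to 1.0 (fully open); "gripper_force": force on a finger pad.
Only numpy, scipy, OpenCV 4.12 (cv2) and the standard library are available. Lean on these libraries where they do the work, as an engineer would, in place of code of your own. Each camera call takes 0.05 s, during which the arm holds its last target. There are 200 camera calls.

TASK

Check the vanes of the small vacuum pump: first swing its lever to the thick middle mark, so that it stands square to the pump's long side, and leave it there. Then take the gauge rod from its cradle by the handle, push it into the slanting guide tube until its collar stops on the rim, and draw it right out again. Finish with the rod still in the gripper, held still and level, its marked flat upward and its tip about 10 cm above the middle of the black disc for reading; leave everything else on the bench where it lies.

Things in the scene. Friction and masses are not known exactly. Their poses are not given: they have to be found in the camera images.
- pump: Grey ribbed pump housing, fixed, 105 mm high; origin on the bench, z up. In its frame the housing spans x -43 to 43, y -20 to 100 mm, its dark base plate x -58 to 58, y -80 to 100 mm; the long side is y. A steel guide tube slants up out of its -y end; on top a lever on a dial of 116 mm diameter points to its -x side (towards the robot).
- guide_tube: Slanting steel tube fixed to the pump, 19 mm outside, bore 14 mm and 95 mm deep, flared to 21 mm bore, 26 mm outside over the last 15 mm at the open upper mouth. Origin: centre of the mouth rim, 140 mm above the bench. +x runs down the bore: in plan the pump's +y, sloping 30 degrees downward; y is level; z is square to the bore, upward.
- vane_lever (a joint): Steel lever on top of the pump, turning about a vertical axis. 0 rad: on the thick middle mark, pointing along the pump's -x. Positive swings the knob towards the pump's +y end (clockwise from above). Travel -0.8 to 1.3, starts at 0.5 to 1.0; stays where left (friction 0.12 N m, 2 N at the knob). Thin marks at -0.6, 0.6, 1.1.
- lever_knob (a point): Middle of the lever's upright black knob, 16 mm diameter and 30 mm long, vertical; this point is 143 mm above the bench and 70 mm from the lever's axis; the knob reaches 17 mm above this point and its 16 mm part reaches 14 mm below it, the lever arm's top lies 23 mm below it.
- lever_pivot (a point): Point on the lever's vertical axis at the height of lever_knob.
- gauge_rod: Loose gauge rod, about 90 g. Origin: centre of the collar's front face; +x along the rod to the tip. Ahead: 9 mm round shank to x = 58 mm, then a blade 9 mm wide (y), 5 mm thick (z) to the tip at x = 85 mm, black cross marks on its +z flat. Behind: brass collar 30 mm diameter, x = -8 to 0. Lies level in the cradle, marks up, axis 50 mm above the bench. Seated: collar face on the tube's rim.
- gauge_tip (a point): Tip end of the gauge rod's blade, 85 mm in front of the collar face.
- gauge_handle (a point): Grip point on the axis of the rod's grey flat handle, 42 mm behind the collar face (rod x = -42 mm). The handle is 14 mm wide (rod y), 22 mm high (rod z) and runs from x = -88 to -8 mm.
- gauge_cradle: Cradle fixed to the bench: aluminium base 180 x 46 x 8 mm, two black posts open at the top: a notch 12 mm wide under the shank (x = 40 to 50 mm, 56 mm high) and a rest under the handle's end (x = -86 to -74 mm, 46 mm high, 34 mm wide). Origin on the bench under the rod's origin, +x as the rod points. The rod lifts straight up out of it.
- black_disc: Flat black disc, 106 mm diameter, 6 mm thick, fixed on the bench; origin at the centre of its underside. Dark ground for reading the gauge.
- battery_a: Bystander, loose, leave alone: black flat battery pack 80 x 42 x 9 mm. Origin at its underside's centre.
- driver_red: Bystander, loose, leave alone: small red-handled screwdriver 139 mm long, 12 mm thick. Origin at its underside's centre.
- tweezers_black: Bystander, loose, leave alone: black tweezers 124 mm long, 9 mm high. Origin at its underside's centre.
- side_cutters: Bystander, loose, leave alone: red-handled side cutters 112 x 45 x 11 mm. Origin at its underside's centre.
- usb_stick: Bystander, loose, leave alone: green memory stick 50 x 17 x 8 mm. Origin at its underside's centre.
- phone_frame: Bystander, loose, leave alone: phone with a tan frame, 138 x 68 x 8 mm. Origin at its underside's centre.
Not all that is in view belongs to the job. There is more than one size of the black_disc; the one meant has the size given above.

How it is judged:
On the way, in this order (a step that is already met when the one before it is completed fails the run):
1. the lever stands on the middle mark (value of joint vane_lever between -0.1 and 0.1 rad and velocity of joint vane_lever between -0.05 and 0.05 rad/s), for 0.2 s.
2. the gauge rod is in the guide tube, its collar on the rim (x of gauge_rod in the frame of guide_tube above -0.003 m and distance between gauge_rod and guide_tube below 0.006 m and angle between the x axis of gauge_rod and the x axis of guide_tube, either way round below 0.1 rad), for 0.05 s.
3. the rod is drawn right out of the tube (x of gauge_tip in the frame of guide_tube below -0.005 m), for 0.05 s.
At the end, for the whole second after the job is handed in: The lever is within 0.1 rad of its middle mark. The rod is gripped, carried by nothing else and still (under 20 mm/s), level within 8 degrees, its marked flat upward (within 11 degrees), its tip 60 to 160 mm above the bench and within 35 mm in plan of the disc's centre (value of joint vane_lever between -0.1 and 0.1 rad and angle between gauge_rod's own x axis and vertical between 1.431 and 1.711 rad and angle between gauge_rod's own z axis and vertical below 0.2 rad and horizontal distance between gauge_tip and black_disc below 0.035 m and height (world z) of gauge_tip between 0.06 and 0.16 m and linear speed of gauge_rod below 0.02 m/s and angular speed of gauge_rod below 0.15 rad/s and contact force between the fingers and gauge_rod above 2 N and contact force between gauge_rod and pump below 0.3 N and contact force between gauge_rod and gauge_cradle below 0.3 N and contact force between gauge_rod and black_disc below 0.3 N); the arm keeps its last pose, push and grip.
It fails at once if the gauge goes into the tube (over 10 mm) while the lever is off its middle mark (x of gauge_tip in the frame of guide_tube between 0.01 and 0.09 m and y of gauge_tip in the frame of guide_tube between -0.01 and 0.01 m and z of gauge_tip in the frame of guide_tube between -0.01 and 0.01 m and (value of joint vane_lever above 0.13 rad or value of joint vane_lever below -0.13 rad)).
It fails at once if a loose bystander (battery, screwdriver, tweezers, cutters, memory stick or phone) is moved more than 30 mm (distance of any of battery_a, driver_red, tweezers_black, side_cutters, usb_stick, phone_frame from where it was at the start of the episode above 0.03 m).
It also fails if it takes over 64 s, if anything falls off the work surface, if the arm or the gripper's body presses on something with over 40 N, if the wrist force passes 120 N, or if a joint passes its speed limit or range.

## Working session

There is one attempt and no reset: what is moved stays moved. The work goes in short steps, Python scripts to look and compute and a tool call to move; the robot and the scene stay as the last step left them, time stands still between calls to the robot, and variables do not carry over. Pictures are saved under pics/ and viewed, at most 13 in all, crops included, and the job is handed in when it is done.

Besides the shell and the picture viewer there is one more tool, called after ">>>" as name(argument=value, ...) on one line, values as JSON. move_arm: Moves the arm, as the interface text tells. Its arguments: {"type":"object","properties":{"rows":{"type":"array"},"newtons":{"type":"number"}},"required":["rows"]}

```bash
mkdir -p pics; ls
cat > h.py <<'E'
import numpy as np, cv2
from rig import sense, snapshot, camera_model, close_job, finger_overhang
def K(m):
    return 200/np.tan(np.radians(m["vfov"])/2)
def grab(n,save=None):
    m=camera_model(n); p,d=snapshot(n)
    if save: cv2.imwrite("pics/"+save,p[:,:,::-1]); 
    np.savez("last_%s.npz"%n,p=p,d=d,R=m["R"],t=m["t"],f=K(m),c=[m["cx"],m["cy"]])
    return m,p,d
def load(n): return np.load("last_%s.npz"%n)
def cloud(L):
    d=L["d"]; v,u=np.mgrid[0:400,0:640]; c=L["c"];f=L["f"]
    P=np.stack([(u-c[0])/f*d,(v-c[1])/f*d,d],-1)
    return (P-L["t"])@L["R"]
E
python3 - <<'E'
from h import *
for n in("top","side"): 
    m,p,d=grab(n,n+"0.png"); print(n,m,(d==0).mean())
s=sense(); print(s, finger_overhang)
a=cv2.imread("pics/top0.png")
E
```

```text
pics
top {'vfov': 44.90887051872208, 'cx': 325.1977826432696, 'cy': 203.5687406315336, 'R': array([[ 1.79890822e-02, -9.99837730e-01, -9.51681840e-04],
       [-9.77239043e-01, -1.73812418e-02, -2.11427874e-01],
       [ 2.11377024e-01,  4.73341405e-03, -9.77393139e-01]]), 't': array([-0.01581867,  0.55043575,  1.34166019])} 0.00390625
side {'vfov': 55.87626324683315, 'cx': 320.3351392853785, 'cy': 199.12649154857806, 'R': array([[-0.98825884, -0.15045604,  0.02659775],
       [-0.09070116,  0.43762004, -0.89457364],
       [ 0.12295429, -0.88648276, -0.44612841]]), 't': array([0.50233779, 0.17884781, 0.81960971])} 0.00463671875
{'clock': 0.1, 'joint_pos': array([-1.47908561e+00,  1.58976169e-01,  1.59816517e+00, -4.33149670e-05,
        1.38619171e+00, -2.10128181e-01]), 'qvel': array([-0.00092767, -0.00176576, -0.00317967, -0.0010283 , -0.00012961,
        0.00086398]), 'tau': array([ 1.79561863e-05, -3.96990931e+01, -3.32337391e+01, -9.76943625e-05,
        4.20405966e-03, -2.77900250e-05]), 'eef_pos': array([ 0.17083431, -0.54845854,  0.2383914 ]), 'tool_rot': array([[ 9.54789100e-01,  2.97283929e-01, -2.01789651e-04],
       [ 2.97283824e-01, -9.54787588e-01,  1.72918551e-03],
       [ 3.21392808e-04, -1.71099627e-03, -9.99998485e-01]]), 'ft_force': array([ 0.54849666, -0.22316056, -0.19364153]), 'wrist_torque': array([0.01246716, 0.01819951, 0.02073506]), 'gripper_force': 0.0, 'gripper_width': 0.9950081474374766} 0.008
```

View pics/top0.png

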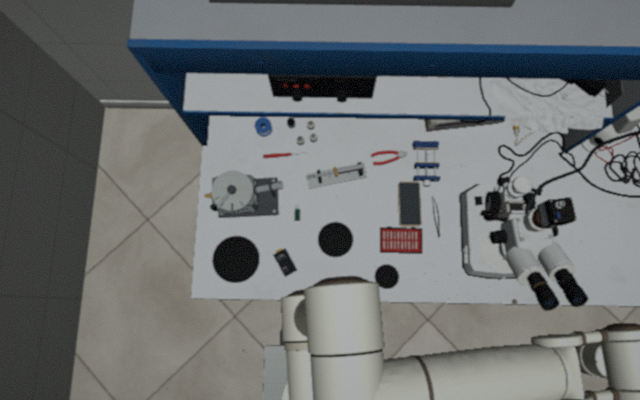

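View pics/side0.png

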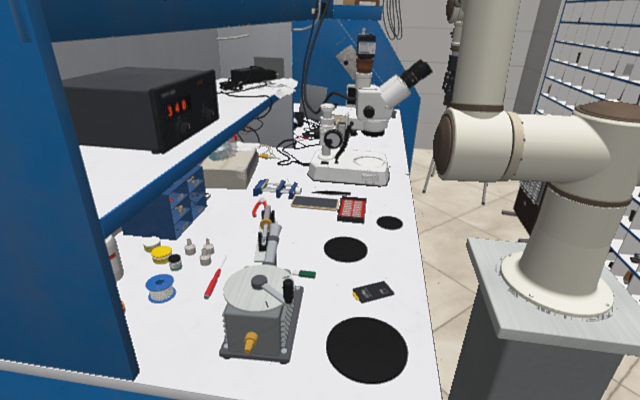

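Top view: discs at (236,259) large, (335,239) medium and (387,276) small. The rod in its cradle is around (337,174), the pump at (240,193), and its tube mouth near (280,186). Look-alikes for the rod are the screwdriver at (280,155) and the tweezers at (436,215). The cradle with the brass collar is the one I want. Next I measure these and take an enlarged crop.

Run:
```python
from h import *
L=load("top"); P=cloud(L); p=L["p"].astype(int)
# discs
dark=((p.max(2)<60)&(abs(P[...,2])<0.03)).astype(np.uint8)
n,l,st,c=cv2.connectedComponentsWithStats(dark)
for i in range(1,n):
    if st[i,4]>150:
        Q=P[l==i]; print("dark",c[i],st[i,4],Q.mean(0).round(4),"diam",2*np.sqrt(st[i,4]/np.pi)/L["f"]*L["d"][l==i].mean())
def show(n0,u0,u1,v0,v1,k,fn):
    cv2.imwrite(fn,cv2.resize(n0[v0:v1,u0:u1,::-1].astype(np.uint8),None,fx=k,fy=k,interpolation=cv2.INTER_CUBIC))
a=cv2.resize(p[150:235,200:380].astype(np.uint8)[:,:,::-1],None,fx=4.4,fy=4.4,interpolation=2)
cv2.imwrite("pics/c1.png",a)
# tall pts
for (u,v) in [(236,190),(280,186),(310,181),(325,177),(337,174),(350,171),(362,169),(215,207),(232,190)]:
    print((u,v),P[v,u].round(4))
# pump dial: points at z .1-.13
for lo,hi,box in[(.085,.118,(200,290,160,225)),(.12,.18,(200,300,160,225)),(.03,.08,(300,375,155,195)),(.004,.02,(300,375,155,195))]:
    m=np.zeros((400,640),bool); b=box; m[b[2]:b[3],b[0]:b[1]]=1
    m&=(P[...,2]>lo)&(P[...,2]<hi); Q=P[m]; 
    r=cv2.minAreaRect(Q[:,:2].astype(np.float32)*1000); print(lo,m.sum(),Q.mean(0).round(4),r,Q.min(0).round(3),Q.max(0).round(3))
m=(P[...,2]>.15)&(P[...,2]<1)&(abs(P[...,1])<.7)&(P[...,0]>.3)
print("shelf",P[m].min(0),np.percentile(P[m],5,axis=0))
```

```text
dark [409.33193863 203.59832636] 717 [ 0.5661 -0.2581  0.0086] diam 0.09063832855381294
dark [335.03703704 239.18287037] 864 [ 0.4548 -0.0368  0.0063] diam 0.09810978243585648
dark [235.488622   258.98040455] 1582 [0.391  0.254  0.0082] diam 0.13145858445130748
dark [285.10887097 262.375     ] 248 [0.3835 0.1082 0.0095] diam 0.05191835498161109
dark [386.33417722 276.26075949] 395 [ 0.3489 -0.1877  0.0044] diam 0.06535206645278482
(236, 190) [0.5726 0.2434 0.1157]
(280, 186) [0.5828 0.1196 0.1296]
(310, 181) [0.6303 0.0415 0.0101]
(325, 177) [ 0.6429 -0.0037  0.0127]
(337, 174) [ 0.6394 -0.0389  0.0608]
(350, 171) [ 0.6528 -0.0775  0.0482]
(362, 169) [ 0.6601 -0.1132  0.0464]
(215, 207) [0.5149 0.2892 0.1561]
(232, 190) [0.5695 0.2521 0.1278]
0.085 1457 [0.5736 0.2473 0.109 ] ((576.9016723632812, 229.3194580078125), (116.50804138183594, 171.41026306152344), 4.867137432098389) [0.516 0.143 0.085] [0.633 0.316 0.118]
0.12 283 [0.5653 0.2009 0.1335] ((569.5348510742188, 213.10067749023438), (60.85671615600586, 204.38430786132812), 19.263717651367188) [0.509 0.111 0.12 ] [0.595 0.303 0.165]
0.03 336 [ 0.6505 -0.045   0.0555] ((648.899169921875, -31.943023681640625), (36.315242767333984, 171.6391143798828), 12.507110595703125) [ 0.623 -0.117  0.03 ] [0.683 0.052 0.071]
0.004 731 [ 0.6465 -0.0368  0.0077] ((653.9373779296875, -40.64429473876953), (123.64361572265625, 226.1132354736328), 0.9455839991569519) [ 0.591 -0.153  0.004] [0.717 0.072 0.019]
shelf [ 0.30000406 -0.69993781  0.15002261] [ 0.4290556  -0.59751109  0.26144746]
```

View pics/c1.png

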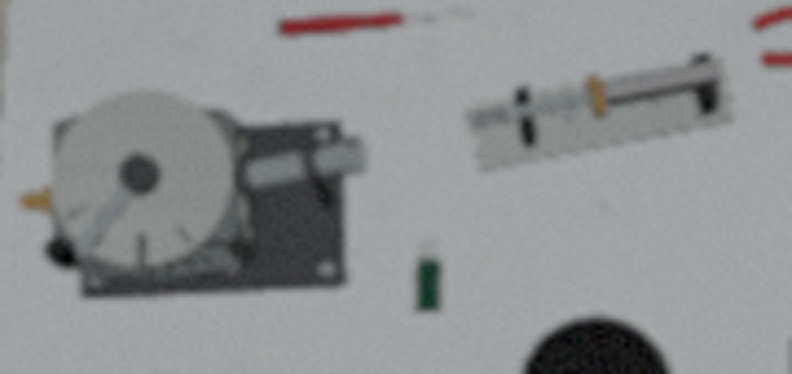

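The crop shows the pivot at top-view pixel (231,189), the knob at (214,207), the tube mouth at (283,185), the rod tip at (307,176), the collar at (336,172) and the handle end at (364,166). The medium disc (335,239) is the one meant, since its measured diameter falls between the other two. Next I move to a wrist view.

```bash
cat >> h.py <<'E'
from scipy.spatial.transform import Rotation as Ro
def down(yaw,tilt=0):
    "tool x along yaw (deg) in plan, tilted down by tilt deg; tool z roughly down"
    a,t=np.radians(yaw),np.radians(tilt)
    x=np.array([np.cos(a)*np.cos(t),np.sin(a)*np.cos(t),-np.sin(t)])
    y=np.array([np.sin(a),-np.cos(a),0]); return np.stack([x,y,np.cross(x,y)],1)
def rel(p,R,s=None):
    s=s or sense(); T=s["tool_rot"]
    print("shift mm",(T.T@(np.array(p)-s["eef_pos"])*1000).round(1),"turn",np.degrees(Ro.from_matrix(T.T@R).as_rotvec()).round(2))
E
python3 - <<'E'
from h import *
rel([.32,-.12,.36],down(60)); rel([.54,.19,.40],down(90)); rel([.50,.15,.38],down(90))
m=camera_model("wrist"); s=sense(); print("cam in tool", s["tool_rot"].T@(-m["R"].T@m["t"]-s["eef_pos"]), s["tool_rot"].T@m["R"].T, m["vfov"])
E
```

```text
shift mm [ 269.8 -365.  -120.9] turn [ -0.09  -0.05 -42.71]
shift mm [ 572.1 -595.6 -160.4] turn [-7.000e-02 -8.000e-02 -7.271e+01]
shift mm [ 522.  -569.3 -140.5] turn [-7.000e-02 -8.000e-02 -7.271e+01]
cam in tool [ 0.07183846  0.00031476 -0.13416167] [[-1.47932199e-03 -9.59417324e-01 -2.81986186e-01]
 [ 9.99998895e-01 -1.46158034e-03 -2.73257581e-04]
 [-1.49977408e-04 -2.81986279e-01  9.59418426e-01]] 61.96293872641265
```

>>> move_arm(rows=[24,-33,-11,0,0,-3.6,0,48,-66,-22,0,0,-7.2,0,72,-99,-33,0,0,-10.8,0,96,-132,-44,0,0,-14.4,0,120,-165,-55,0,0,-18,0,144,-198,-66,0,0,-21.6,0,168,-231,-77,0,0,-25.2,0,192,-264,-88,0,0,-28.8,0,216,-297,-99,0,0,-32.4,0,240,-330,-110,0,0,-36,0,264,-363,-121,0,0,-40,0,264,-363,-121,0,0,-43,0])

```text
clock: 1.1
eef_pos: [0.3165, -0.1193, 0.3625]
tool_rot: [[0.486, 0.874, 0.004], [0.874, -0.486, -0.001], [0.002, 0.004, -1.0]]
ft_force: [-0.3, -0.9, -0.4]
gripper_width: 1.001
gripper_force: 0.0
```

Run:
```python
from h import *
print(sense()["eef_pos"]);rel([.54,.17,.36],down(90))
```

```text
[ 0.3165112  -0.11934554  0.36245293]
shift mm [361.5  54.5   3.2] turn [  0.24  -0.03 -29.1 ]
```

>>> move_arm(rows=[36,5,0,0,0,-4,0,72,11,0,0,0,-8,0,108,16,0,0,0,-12,0,144,22,0,0,0,-16,0,180,27,0,0,0,-20,0,216,33,0,0,0,-24,0,252,38,0,0,0,-29,0,288,44,0,0,0,-29,0,324,50,0,0,0,-29,0,350,54,0,0,0,-29,0,361,55,0,0,0,-29,0,361,55,0,0,0,-29,0])

```text
clock: 2.1
eef_pos: [0.542, 0.1638, 0.3591]
tool_rot: [[0.01, 1.0, -0.002], [1.0, -0.01, 0.0], [0.0, -0.002, -1.0]]
ft_force: [-0.3, 0.1, 0.4]
gripper_width: 1.001
gripper_force: 0.0
```

Run:
```python
from h import *
m,p,d=grab("wrist","w1.png")
L=load("wrist"); P=cloud(L)
for lo,hi in[(.145,.17),(.100,.112),(.112,.121),(.121,.128)]:
    k=(P[...,2]>lo)&(P[...,2]<hi)&(P[...,0]>.45)&(P[...,1]>.08)&(d<.6)
    Q=P[k]; 
    print(lo,k.sum(),Q.mean(0).round(4),np.median(Q,0).round(4)) if k.sum() else 0
```

```text
0.145 376 [0.5348 0.2502 0.1551] [0.5197 0.2925 0.1581]
0.1 9543 [0.5757 0.2549 0.1088] [0.577  0.2548 0.1093]
0.112 797 [0.5553 0.2451 0.1183] [0.5544 0.2703 0.1189]
0.121 655 [0.5755 0.2294 0.123 ] [0.5762 0.2529 0.1226]
```

View pics/w1.png

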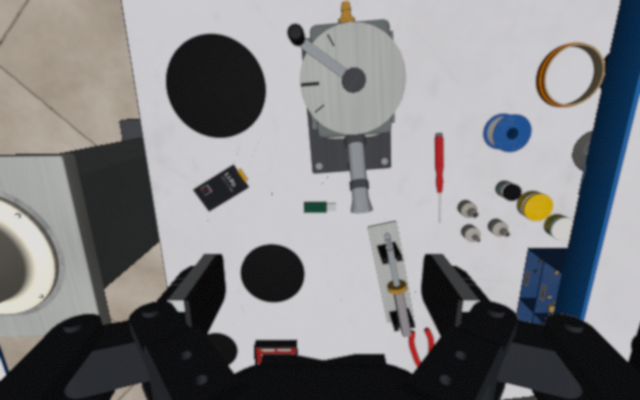

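The wrist view shows the pivot at (353,79), the knob at (296,33), the thick mark at (310,84), the tube mouth at (361,212), the rod collar at (397,288), the tip at (387,237) and the medium disc at (272,272). I'll turn these into positions.

```bash
cat >> h.py <<'E'
def ray(L,u,v,z):
    r=L["R"].T@np.array([(u-L["c"][0])/L["f"],(v-L["c"][1])/L["f"],1]); o=-L["R"].T@L["t"]
    return o+r*(z-o[2])/r[2]
def axis(Q):
    c=Q.mean(0); return c,np.linalg.svd(Q-c,full_matrices=False)[2][0]
E
python3 - <<'E'
from h import *
L=load("wrist"); P=cloud(L); p=L["p"].astype(int); d=L["d"]
X,Y,Z=P[...,0],P[...,1],P[...,2]
k=(Z>.15)&(Z<.168)&(abs(X-.52)<.03)&(abs(Y-.293)<.03); print("knob",k.sum(),np.median(P[k],0),P[k].min(0),P[k].max(0), "ray",ray(L,296,31,.16))
k=(Z>.103)&(Z<.116)&(X>.48)&(X<.66)&(Y>.17)&(Y<.34)
(c,r)=cv2.minEnclosingCircle(P[k][:,:2].astype(np.float32)*1000); print("dial",c,r,np.median(Z[k]),"hub",ray(L,353,79,.125),"mark",ray(L,310,84,.11))
# tube
k=(Z>.06)&(Z<.16)&(Y<.2)&(Y>.07)&(X>.5)&(X<.65)&(d<.5); c,a=axis(P[k]); print("tube",k.sum(),c,a, np.degrees(np.arctan2(a[1],a[0])),P[k].min(0),P[k].max(0))
print("mouth rim ray",ray(L,361,212,.14))
# base plate
k=(Z>.004)&(Z<.02)&(p.max(2)<110)&(X>.48)&(X<.68)&(Y>.1)&(Y<.36); print("base",cv2.minAreaRect(P[k][:,:2].astype(np.float32)*1000))
# rod
k=(Z>.035)&(Z<.075)&(abs(X-.645)<.06)&(Y<.08)&(Y>-.14)&(np.mgrid[:400,:640][0]<335); c,a=axis(P[k][:,:2]); print("rod",k.sum(),c,a,np.degrees(np.arctan2(a[1],a[0])))
print("collar",ray(L,397,284,.05),ray(L,398,287,.06),"tip",ray(L,387,236,.05),"hend",ray(L,406,333,.06))
dk=((p.max(2)<60)&(abs(Z)<.03)).astype(np.uint8)
n,l,st,cc=cv2.connectedComponentsWithStats(dk)
i=l[272,272]; (c,r)=cv2.minEnclosingCircle(P[l==i][:,:2].astype(np.float32)); print("disc",c,r)
E
```

```text
knob 264 [0.51754851 0.29500544 0.158897  ] [0.50996037 0.2881152  0.15038067] [0.52479652 0.30381438 0.16122935] ray [0.51869208 0.29566243 0.16      ]
dial (574.3339233398438, 246.4665069580078) 77.5419692993164 0.10934391491529716 hub [0.57399265 0.2558568  0.125     ] mark [0.52846571 0.2520982  0.11      ]
tube 1679 [0.57837334 0.16233741 0.12080948] [-0.13860251  0.85902528 -0.49281327] 99.16560061193728 [0.53615662 0.11072682 0.06446421] [0.61648101 0.19999911 0.15085585]
mouth rim ray [0.58365288 0.11448618 0.14      ]
base ((577.03076171875, 219.73049926757812), (113.02405548095703, 165.51698303222656), 3.805251121520996)
rod 1264 [ 0.64915565 -0.03512758] [ 0.20978553 -0.97774743] -77.89021577593677
collar [ 0.65030033 -0.03087953  0.05      ] [ 0.64961011 -0.02987128  0.06      ] tip [0.63198556 0.04698642 0.05      ] hend [ 0.6660748  -0.11008826  0.06      ]
disc (0.4560421109199524, -0.03657929599285126) 0.05167042464017868
```

Run:
```python
from h import *
s=sense(); T=s["tool_rot"]
rel([.518,.2948,.140],down(90))
pv=np.array([.574,.2558]); k0=np.array([.518,.2948])
for a in np.radians([34,28,22,16,10,5,0]):
    b=np.pi+np.radians(4.5)-a; q=pv+.07*np.array([np.cos(b),np.sin(b)])-k0
    print(np.degrees(a).round(),(q[1]*1000).round(1),(q[0]*1000).round(1))
```

```text
shift mm [132.1 -24.5 219.5] turn [-0.11  0.04 -0.64]
34.0 -4.5 -4.9
28.0 -11.1 -8.2
22.0 -18.0 -10.8
16.0 -25.0 -12.6
10.0 -32.3 -13.7
5.0 -38.4 -14.0
0.0 -44.5 -13.8
```

>>> move_arm(rows=[33,-6,30,0,0,0,60,66,-12,60,0,0,0,100,99,-18,90,0,0,0,100,132,-24,115,0,0,0,100,132,-24,145,0,0,-0.6,100,132,-24,175,0,0,-0.6,100,132,-24,195,0,0,-0.6,100,132,-24,210,0,0,-0.6,100,132,-24,219,0,0,-0.6,100,132,-24,219,0,0,-0.6,255,132,-24,219,0,0,-0.6,255,132,-24,219,0,0,-0.6,255], newtons=25)

```text
clock: 3.15
eef_pos: [0.5186, 0.2952, 0.1429]
tool_rot: [[0.003, 1.0, -0.002], [1.0, -0.003, 0.002], [0.002, -0.002, -1.0]]
ft_force: [-18.4, 9.4, 6.0]
gripper_width: 0.188
gripper_force: 9.0
```

>>> move_arm(rows=[0,0,0,0,0,0,255,0,0,0,0,0,0,255,0,0,0,0,0,0,255])

```text
clock: 3.4
eef_pos: [0.5182, 0.2955, 0.143]
tool_rot: [[0.002, 1.0, -0.002], [1.0, -0.002, 0.002], [0.002, -0.002, -1.0]]
ft_force: [-8.0, 1.9, 3.2]
gripper_width: 0.176
gripper_force: 25.3
```

>>> move_arm(rows=[-4.5,-5,0,0,0,0,255,-11,-8,0,0,0,0,255,-18,-11,0,0,0,0,255,-25,-12.6,0,0,0,0,255,-32,-13.7,0,0,0,0,255,-38.5,-14,0,0,0,0,255,-45,-14,0,0,0,0,255,-45,-14,0,0,0,0,255,-45,-14,0,0,0,0,255,-45,-14,0,0,0,0,60,-45,-14,0,0,0,0,60,-45,-14,0,0,0,0,60])

```text
clock: 4.4
eef_pos: [0.5058, 0.2493, 0.1419]
tool_rot: [[0.002, 1.0, 0.001], [1.0, -0.002, -0.0], [-0.0, 0.001, -1.0]]
ft_force: [-0.1, -0.5, -0.2]
gripper_width: 0.59
gripper_force: 0.0
```

>>> move_arm(rows=[0,0,-25,0,0,0,60,0,0,-60,0,0,0,60,-36,10,-95,0,0,0,30,-72,20,-130,0,0,0,0,-108,30,-160,0,0,0,0,-144,40,-180,0,0,0,0,-144,40,-180,0,0,0,0,-144,40,-180,0,0,0,0])

```text
clock: 5.07
eef_pos: [0.5478, 0.1014, 0.3258]
tool_rot: [[0.007, 1.0, 0.008], [1.0, -0.007, -0.002], [-0.002, 0.008, -1.0]]
ft_force: [0.8, 0.0, 0.4]
gripper_width: 1.004
gripper_force: 0.0
```

Run:
```python
from h import *
print(sense()["eef_pos"])
m,p,d=grab("wrist"); cv2.imwrite("pics/w2.png",p[:,:,::-1])
L=load("wrist"); P=cloud(L); X,Y,Z=P[...,0],P[...,1],P[...,2]
k=(Z>.15)&(Z<.168)&(abs(X-.51)<.04)&(abs(Y-.26)<.04); print("knob",k.sum(),np.median(P[k],0),P[k].min(0),P[k].max(0))
```

```text
[0.54775843 0.10136525 0.32580083]
knob 70 [0.50524442 0.24903979 0.15623254] [0.49787663 0.24755012 0.15024527] [0.51120624 0.25180934 0.15963322]
```

View pics/w2.png

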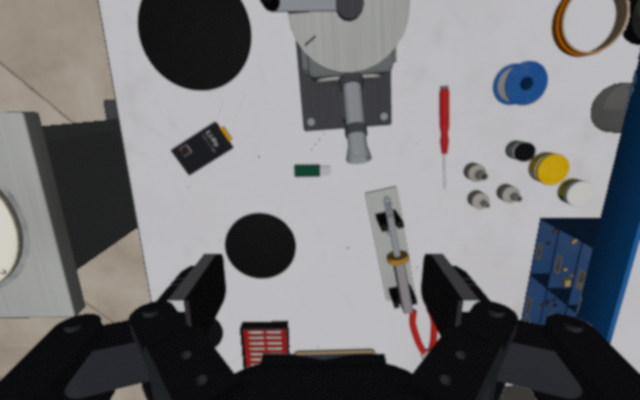

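The lever now lies straight on the middle mark, with the knob at (272,3). The tube mouth is at (358,155), the collar at (398,258), the rod tip at (388,200) and the disc at (260,245). I'll fit the tube and the rod.

Run:
```python
from h import *
from scipy.optimize import least_squares
L=load("wrist"); P=cloud(L); p=L["p"].astype(int); d=L["d"]
X,Y,Z=P[...,0],P[...,1],P[...,2]
a,b=ray(L,304,130,.008),ray(L,391,124,.008); print("plate edge",a,b,np.degrees(np.arctan2(b[1]-a[1],b[0]-a[0])))
k=(Z>.07)&(Z<.165)&(Y<.20)&(Y>.08)&(X>.54)&(X<.63)&(d<.5); Q=P[k]
def fr(q):
    yaw,x0,z0=q; u=np.array([np.cos(yaw)*np.cos(np.pi/6),np.sin(yaw)*np.cos(np.pi/6),-.5])
    o=np.array([x0,.113,z0]); w=Q-o; s=w@u; return s,np.linalg.norm(w-s[:,None]*u,axis=1),u,o
for sg in (0,):
    def res(q):
        s,r,u,o=fr(q); m=(s>.02)&(s<.09); return np.where(m,r-.0095,0)
    f=least_squares(res,[np.radians(94.5),.583,.14],loss="soft_l1",f_scale=.001); s,r,u,o=fr(f.x)
    print(np.degrees(f.x[0]),f.x[1:],(abs(res(f.x))).mean(), "s range",np.percentile(s[r<.015],[0.5,1,2,99]))
    s0=np.percentile(s[r<.015],1); print("mouth",o+u*s0)
    # z=0.14 crossing
    print("at z .14",o+u*((o[2]-.14)/.5))
    h,e=np.histogram(s[r<.016],20); print([(round(x*1e3),round(1e3*r[(s>=x)&(s<x+.005)&(r<.016)].mean(),1)) for x in np.arange(-.02,.09,.005) if ((s>=x)&(s<x+.005)&(r<.016)).any()])
# rod
k=(Z>.035)&(Z<.075)&(abs(X-.645)<.06)&(Y<.08)&(Y>-.10); Q=P[k]
# collar by colour
br=k&(p[...,0]>p[...,2]+50)&(p[...,0]<235)&(Y>-.06)&(Y<0); print("collar",br.sum(),P[br].mean(0),P[br].min(0),P[br].max(0))
sh=k&(Z>.048)&(Y>-.02); c,a=axis(P[sh][:,:2]); print("shank",c,np.degrees(np.arctan2(a[1],a[0]))%180)
hd=k&(Z>.055)&(Y<-.045); c2,a=axis(P[hd][:,:2]); print("handle",c2,np.degrees(np.arctan2(a[1],a[0]))%180, "line",np.degrees(np.arctan2(c[1]-c2[1],c[0]-c2[0])))
print("tip",P[sh][P[sh][:,1].argmax()],ray(L,387,198,.053))
```

```text
plate edge [0.52538427 0.13392806 0.008     ] [0.64118675 0.14073574 0.008     ] 3.3643763230471513
93.69558899312943 [0.58387448 0.1418346 ] 0.0005673554755877986 s range [0.00411177 0.00422632 0.00440787 0.09410158]
mouth [0.58363856 0.11665249 0.13972144]
at z .14 [0.58366966 0.11617101 0.14      ]
[(0, np.float64(11.5)), (5, np.float64(10.9)), (10, np.float64(10.5)), (15, np.float64(9.6)), (20, np.float64(9.0)), (25, np.float64(9.4)), (30, np.float64(10.6)), (35, np.float64(10.7)), (40, np.float64(9.1)), (45, np.float64(9.0)), (50, np.float64(9.1)), (55, np.float64(9.1)), (60, np.float64(9.0)), (65, np.float64(9.0)), (70, np.float64(9.1)), (75, np.float64(9.1)), (80, np.float64(10.7)), (85, np.float64(12.6))]
collar 122 [ 0.64829513 -0.03276565  0.06146076] [ 0.63621708 -0.03839348  0.05383307] [ 0.66116464 -0.02756514  0.06548448]
shank [0.63813048 0.01681506] 102.28005722542406
handle [ 0.65751439 -0.07191895] 103.30579564377491 line 102.32266670391647
tip [0.63072623 0.05310682 0.04912892] [0.63133977 0.05156633 0.053     ]
```

Run:
```python
from h import *
rel([.6564,-.0699,.13],down(102.3)); rel([.6564,-.0699,.039],down(102.3))
```

```text
shift mm [-172.7  110.   194.2] turn [  0.25   0.06 -12.62]
shift mm [-172.6  109.6  285.2] turn [  0.25   0.06 -12.62]
```

>>> move_arm(rows=[-28,18,20,0,0,-2,80,-57,36,40,0,0,-4,110,-86,55,65,0,0,-6,110,-115,73,95,0,0,-8,110,-144,91,125,0,0,-10,110,-172,110,155,0,0,-12.6,110,-172.7,110,185,0.2,0,-12.6,110,-172.7,110,195,0.2,0,-12.6,110,-172.7,110,195,0.2,0,-12.6,110])

```text
clock: 5.87
eef_pos: [0.6511, -0.0656, 0.1205]
tool_rot: [[-0.216, 0.976, -0.014], [0.976, 0.216, 0.003], [0.006, -0.013, -1.0]]
ft_force: [-0.2, 1.1, 0.2]
gripper_width: 0.573
gripper_force: 0.0
```

Run:
```python
from h import *
rel([.6564,-.0699,.039],down(102.3))
m,p,d=grab("wrist","w3.png"); s=sense(); print(s["eef_pos"])
L=load("wrist"); P=cloud(L); X,Y,Z=P[...,0],P[...,1],P[...,2]
k=(Z>.048)&(Z<.075)&(abs(X-.645)<.05)&(Y>-.02)&(Y<.07); c,a=axis(P[k][:,:2]); print(c,np.degrees(np.arctan2(a[1],a[0]))%180)
p=p.astype(int);br=(Z>.045)&(Z<.07)&(p[...,0]>p[...,2]+50)&(Y>-.06)&(Y<0); print("collar",br.sum(),P[br].mean(0) if br.any() else 0)
```

```text
shift mm [-5.9  5.3 81.4] turn [-0.73 -0.34  0.18]
[ 0.65296101 -0.06556863  0.12413665]
[0.63904645 0.01655897] 102.36120939691482
collar 586 [ 0.65052801 -0.03400788  0.06183244]
```

View pics/w3.png

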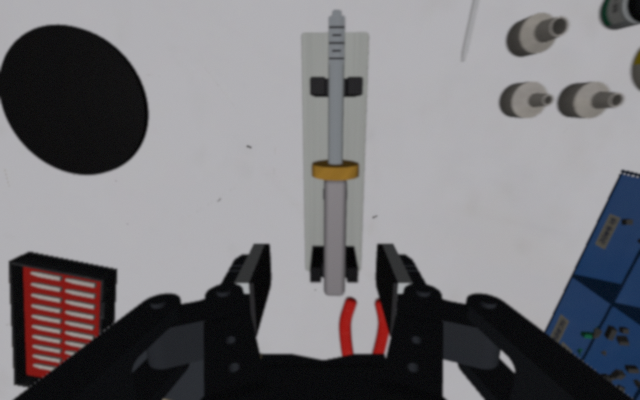

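The rod is centred between the fingers: collar at (335,170), tip at (337,12), and the cutters' handles lie behind at (360,320). I'll go down and grip.

>>> move_arm(rows=[-3,3,20,-0.4,-0.2,0,110,-6,6,40,-0.7,-0.3,0.2,110,-6,6,60,-0.7,-0.3,0.2,110,-6,6,75,-0.7,-0.3,0.2,110,-6,6,81,-0.7,-0.3,0.2,110,-6,6,81,-0.7,-0.3,0.2,110,-6,6,81,-0.7,-0.3,0.2,110])

```text
clock: 6.5
eef_pos: [0.6623, -0.0715, 0.0468]
tool_rot: [[-0.214, 0.977, 0.011], [0.977, 0.214, -0.003], [-0.006, 0.01, -1.0]]
ft_force: [0.1, 1.1, -0.5]
gripper_width: 0.571
gripper_force: 0.0
```

Run:
```python
from h import *
rel([.6573,-.0700,.039],down(102.3))
```

```text
shift mm [ 2.6 -4.7  7.7] turn [0.6  0.32 0.03]
```

>>> move_arm(rows=[2.5,-4.5,4,0.6,0.3,0,110,2.5,-4.5,8,0.6,0.3,0,110,2.5,-4.5,8,0.6,0.3,0,110,2.5,-4.5,8,0.6,0.3,0,255,2.5,-4.5,8,0.6,0.3,0,255,2.5,-4.5,8,0.6,0.3,0,255,2.5,-4.5,8,0.6,0.3,0,255,2.5,-4.5,8,0.6,0.3,0,255], newtons=60)

```text
clock: 7.17
eef_pos: [0.657, -0.0706, 0.0376]
tool_rot: [[-0.213, 0.977, -0.001], [0.977, 0.213, -0.0], [0.0, -0.001, -1.0]]
ft_force: [-0.4, -0.9, 1.7]
gripper_width: 0.155
gripper_force: 58.6
```

>>> move_arm(rows=[0,0,0,0,0,0,255,0,0,0,0,0,0,255,0,0,-10,0,0,0,255,0,0,-30,0,0,0,255,0,0,-60,0,0,0,255,0,0,-90,0,0,0,255,0,0,-120,0,0,0,255,0,0,-140,0,0,0,255,0,0,-150,0,0,0,255,0,0,-150,0,0,0,255,0,0,-150,0,0,0,255,0,0,-150,0,0,0,255])

```text
clock: 8.17
eef_pos: [0.6556, -0.0701, 0.1846]
tool_rot: [[-0.213, 0.977, -0.006], [0.977, 0.213, 0.001], [0.002, -0.005, -1.0]]
ft_force: [-0.4, 0.4, -1.9]
gripper_width: 0.151
gripper_force: 59.9
```

Run:
```python
from h import *
s=sense(); T=s["tool_rot"]; print(s["eef_pos"],s["gripper_width"],s["ft_force"])
m,p,d=grab("wrist","w4.png")
L=load("wrist"); P=cloud(L)
Q=(P-s["eef_pos"])@T*1000  # tool frame
p=p.astype(int)
v,u=np.mgrid[:400,:640]
k=(abs(Q[...,1])<25)&(Q[...,2]>-40)&(Q[...,2]<30)&(v<300)&(d>0)
br=k&(p[...,0]>p[...,2]+40); print("collar",br.sum(),Q[br].mean(0),Q[br].min(0),Q[br].max(0))
sh=k&(Q[...,0]>50)&(abs(Q[...,1])<10); c,a=axis(Q[sh]); print("shank",sh.sum(),c,a,"tip",Q[sh].max(0),"top z",np.percentile(Q[sh][:,2],10))
```

```text
[ 0.65563873 -0.07007253  0.18457857] 0.1506650347849188 [-0.4108069   0.39632143 -1.91077467]
collar 2228 [ 38.06586477   0.21008351 -22.32202872] [ 30.38839888 -13.46026803 -27.86490824] [41.32719508 14.32285368 -4.3948702 ]
shank 4205 [ 77.58552157   0.32580418 -15.2366047 ] [-0.99994994 -0.00698291 -0.00716621] tip [102.28034964   4.92593631 -11.01093502] top z -16.61598459398878
```

View pics/w4.png

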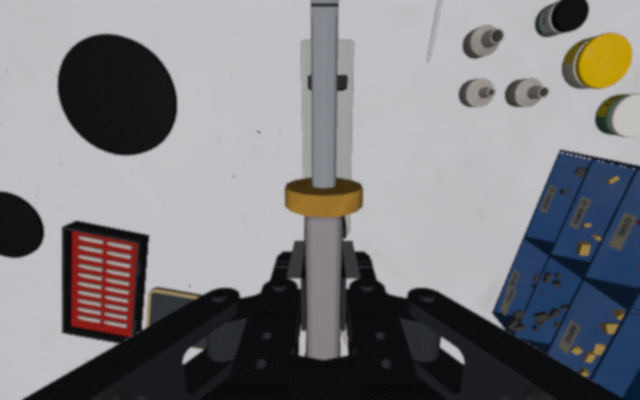

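The rod is held straight: collar at (324,195), shank vertical in the picture. Tool-frame numbers agree with that, so I compute the pre-insert pose.

```bash
cat >> h.py <<'E'
M=np.array([.5837,.1161,.140]); OFF=np.array([.0415,.0003,-.0113])
def tcp_for(s,yaw=94.):
    R=down(yaw,30); return M+R[:,0]*s-R@OFF,R
E
python3 - <<'E'
from h import *
for s in(-.17,-.105,0): p,R=tcp_for(s); print(p); rel(p,R)
E
```

```text
[ 0.59657176 -0.07227536  0.23596391]
shift mm [ 10.5 -58.4 -51.2] turn [  1.83 -30.07   8.19]
[ 0.59264505 -0.01612083  0.20346391]
shift mm [ 66.1 -50.1 -18.6] turn [  1.83 -30.07   8.19]
[0.58630191 0.07459033 0.15096391]
shift mm [156.  -36.7  34. ] turn [  1.83 -30.07   8.19]
```

>>> move_arm(rows=[0,-10,-10,0.3,-5,1.4,255,1,-20,-20,0.6,-10,2.8,255,3,-30,-30,0.9,-15,4.1,255,6,-42,-40,1.2,-20,5.5,255,8,-52,-48,1.5,-25,6.8,255,10,-58,-51,1.8,-30,8.2,255,10,-58,-51,1.8,-30,8.2,255,10,-58,-51,1.8,-30,8.2,255,38,-54,-35,1.8,-30,8.2,255,66,-50,-19,1.8,-30,8.2,255,66,-50,-19,1.8,-30,8.2,255,66,-50,-19,1.8,-30,8.2,255])

```text
clock: 9.22
eef_pos: [0.5936, -0.0165, 0.2043]
tool_rot: [[-0.061, 0.997, 0.036], [0.865, 0.071, -0.497], [-0.499, 0.001, -0.867]]
ft_force: [0.1, 0.0, 0.1]
gripper_width: 0.157
gripper_force: 60.0
```

Run:
```python
from h import *
s=sense(); T=s["tool_rot"]
p,R=tcp_for(-.105); rel(p,R); p,R=tcp_for(0); rel(p,R)
m,im,d=grab("wrist","w5.png"); L=load("wrist"); P=cloud(L); Q=(P-s["eef_pos"])@T*1000
print("ft",s["ft_force"])
# tube mouth estimate in tool frame, lateral
k=(P[...,2]>.08)&(P[...,2]<.17)&(P[...,1]>.108)&(P[...,1]<.2)&(abs(P[...,0]-.58)<.05)&(d>0)
q=Q[k]; 
for a in range(130,260,10):
    w=q[(q[:,0]>a)&(q[:,0]<a+10)]
    if len(w)>20: print(a,len(w),"ymid",(np.percentile(w[:,1],2)+np.percentile(w[:,1],98))/2,np.ptp(np.percentile(w[:,1],[2,98])),"ztop",np.percentile(w[:,2],5))
```

```text
shift mm [ 0.8 -0.9  0.5] turn [ 0.08 -0.09  0.04]
shift mm [105.8  -0.9   0.6] turn [ 0.08 -0.09  0.04]
ft [0.05075036 0.03107022 0.06114958]
```

View pics/w5.png

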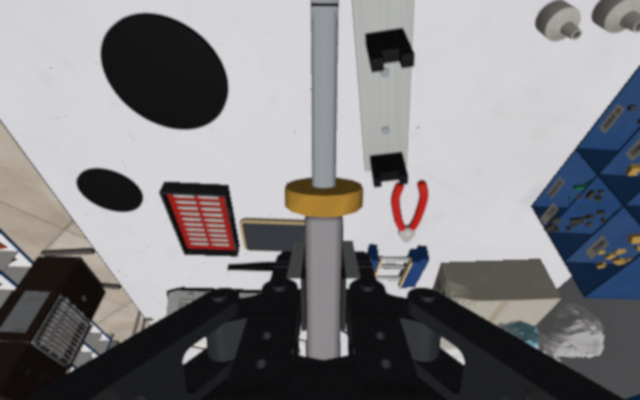

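The rod is collinear by numbers; the mouth itself is out of this view. I insert halfway and watch the force.

>>> move_arm(rows=[10,-1,0.5,0,0,0,255,18,-1,0.5,0,0,0,255,26,-1,0.5,0,0,0,255,34,-1,0.5,0,0,0,255,42,-1,0.5,0,0,0,255,46,-1,0.5,0,0,0,255,46,-1,0.5,0,0,0,255])

```text
clock: 9.85
eef_pos: [0.5901, 0.0238, 0.182]
tool_rot: [[-0.06, 0.997, 0.039], [0.864, 0.071, -0.499], [-0.5, 0.004, -0.866]]
ft_force: [-0.3, 0.4, 0.0]
gripper_width: 0.152
gripper_force: 60.0
```

Run:
```python
from h import *
s=sense(); p,R=tcp_for(0); rel(p,R)
m,im,d=grab("side"); cv2.imwrite("pics/s1.png",cv2.resize(im[150:350,180:400,::-1],None,fx=3,fy=3,interpolation=2))
```

```text
shift mm [59.6 -0.3  1.4] turn [ 0.21  0.   -0.04]
```

View pics/s1.png

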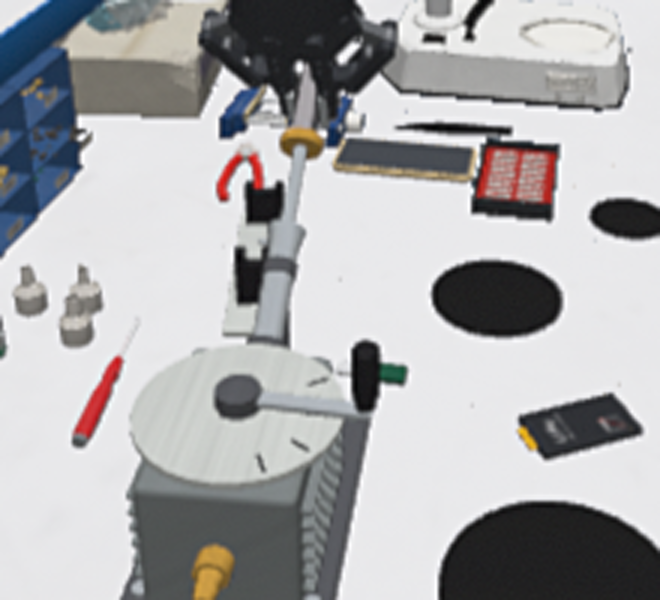

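The side crop shows the collar at (302,143) and the rod running straight into the mouth at (287,232). The lever covers the thick mark, with the knob at (366,375). I go on to the seat.

>>> move_arm(rows=[8,0,1,0.2,0,0,255,16,0,1,0.2,0,0,255,24,0,1,0.2,0,0,255,32,0,1,0.2,0,0,255,40,0,1,0.2,0,0,255,47,0,1,0.2,0,0,255,52,0,1,0.2,0,0,255,56,0,1,0.2,0,0,255,58,0,1,0.2,0,0,255])

```text
clock: 10.65
eef_pos: [0.587, 0.073, 0.1526]
tool_rot: [[-0.059, 0.998, 0.036], [0.864, 0.068, -0.499], [-0.5, 0.002, -0.866]]
ft_force: [1.2, -0.2, -0.8]
gripper_width: 0.155
gripper_force: 60.0
```

>>> move_arm(rows=[1,0,0,0,0,0,255,2,0,0,0,0,0,255,2,0,0,0,0,0,255])

```text
clock: 10.9
eef_pos: [0.5871, 0.0741, 0.1521]
tool_rot: [[-0.058, 0.998, 0.036], [0.864, 0.068, -0.499], [-0.5, 0.002, -0.866]]
ft_force: [0.1, -0.3, -1.3]
gripper_width: 0.153
gripper_force: 60.0
```

>>> move_arm(rows=[1,0,0,0,0,0,255,2,0,0,0,0,0,255,3,0,0,0,0,0,255,3,0,0,0,0,0,255])

```text
clock: 11.23
eef_pos: [0.5871, 0.0757, 0.1513]
tool_rot: [[-0.057, 0.998, 0.036], [0.863, 0.068, -0.501], [-0.502, 0.002, -0.865]]
ft_force: [-1.2, -4.1, 1.9]
gripper_width: 0.153
gripper_force: 60.0
```

>>> move_arm(rows=[1,0,0,0,0,0,255,2,0,0,0,0,0,255,2,0,0,0,0,0,255,2,0,0,0,0,0,255])

```text
clock: 11.57
eef_pos: [0.5871, 0.0758, 0.1514]
tool_rot: [[-0.057, 0.998, 0.035], [0.861, 0.067, -0.504], [-0.505, 0.002, -0.863]]
ft_force: [-1.8, -11.0, 6.0]
gripper_width: 0.154
gripper_force: 60.1
```

Run:
```python
from h import *
s=sense(); print(s["eef_pos"],s["ft_force"],s["tool_rot"].T@s["ft_force"])
m,im,d=grab("wrist"); L=load("wrist"); P=cloud(L); Q=(P-s["eef_pos"])@s["tool_rot"]*1000; im=im.astype(int)
v,u=np.mgrid[:400,:640]
br=(abs(Q[...,1])<25)&(Q[...,2]>-40)&(Q[...,2]<30)&(v<300)&(im[...,0]>im[...,2]+40); print("collar",br.sum(),Q[br].mean(0),Q[br].max(0))
m,im,d=grab("side"); cv2.imwrite("pics/s2.png",cv2.resize(im[190:270,240:320,::-1],None,fx=6,fy=6,interpolation=2))
```

```text
[0.58709213 0.07580594 0.15138154] [ -1.75153037 -11.01691037   5.95546743] [-12.39641351  -2.47277586   0.34939482]
collar 1756 [ 37.43871081   0.35597871 -23.91430299] [ 41.60656738  24.75398932 -13.5879245 ]
```

View pics/s2.png

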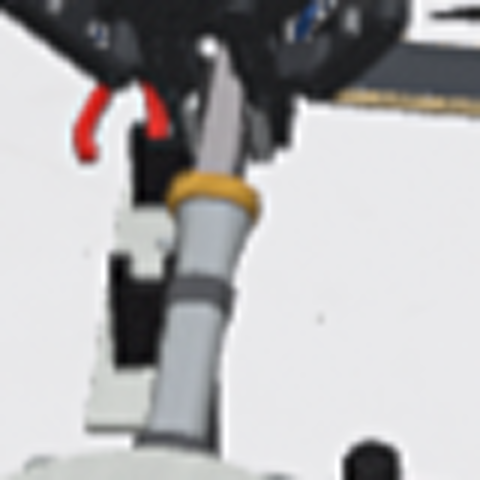

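The side crop shows the collar at (213,195) flat on the rim, with a 12 N axial stop. I draw it straight out now.

>>> move_arm(rows=[-8,0,0,0,0,0,255,-18,0,0,0,0,0,255,-28,0,0,0,0,0,255,-39,0,0,0,0,0,255,-50,0,0,0,0,0,255,-61,0,0,0,0,0,255,-72,0,0,0,0,0,255,-84,0,0,0,0,0,255,-100,0,0,0,0,0,255,-125,0,0,0,0,0,255,-135,0,0,0,0,0,255,-135,0,0,0,0,0,255])

```text
clock: 12.67
eef_pos: [0.5954, -0.0403, 0.2192]
tool_rot: [[-0.054, 0.998, 0.037], [0.864, 0.065, -0.5], [-0.501, 0.005, -0.865]]
ft_force: [0.3, -0.2, -0.6]
gripper_width: 0.151
gripper_force: 60.0
```

Run:
```python
from h import *
s=sense(); R=down(94); tip=np.array([.456,-.0367,.112]); p=tip-R[:,0]*.085-R@OFF; print(s["eef_pos"],p); rel(p,R); rel(p+[0,0,.1],R)
```

```text
[ 0.59541957 -0.04028096  0.21922286] [ 0.46452492 -0.16291278  0.1007    ]
shift mm [ -39.5 -139.3  158.9] turn [ 0.24 30.06 -0.32]
shift mm [ -89.6 -138.7   72.4] turn [ 0.24 30.06 -0.32]
```

>>> move_arm(rows=[-15,-18,10,0,4,0,255,-30,-38,20,0,8,0,255,-45,-60,30,0,12,0,255,-58,-82,42,0,16,0,255,-70,-105,54,0,20,-0.1,255,-80,-125,64,0.1,24,-0.2,255,-90,-139,72,0.2,28,-0.3,255,-80,-139,90,0.2,30,-0.3,255,-65,-139,115,0.2,30,-0.3,255,-50,-139,140,0.2,30,-0.3,255,-40,-139,159,0.2,30,-0.3,255,-40,-139,159,0.2,30,-0.3,255])

```text
clock: 13.67
eef_pos: [0.4602, -0.1588, 0.0939]
tool_rot: [[-0.072, 0.997, -0.012], [0.997, 0.072, 0.006], [0.006, -0.011, -1.0]]
ft_force: [-1.3, 0.3, -0.9]
gripper_width: 0.15
gripper_force: 60.0
```

>>> move_arm(rows=[0,0,0,0,0,0,255,0,0,0,0,0,0,255,0,0,0,0,0,0,255,0,0,0,0,0,0,255,0,0,0,0,0,0,255,0,0,0,0,0,0,255])

```text
clock: 14.17
eef_pos: [0.4644, -0.1617, 0.1]
tool_rot: [[-0.072, 0.997, -0.001], [0.997, 0.072, -0.001], [-0.001, -0.002, -1.0]]
ft_force: [-0.7, 0.1, -1.3]
gripper_width: 0.154
gripper_force: 60.0
```

Run:
```python
from h import *
s=sense(); T=s["tool_rot"]; print(s["eef_pos"],"tip",s["eef_pos"]+T@(OFF+[.085,0,0]),"qvel",abs(s["qvel"]).max(),s["gripper_force"])
m,im,d=grab("wrist"); L=load("wrist"); P=cloud(L); Q=(P-s["eef_pos"])@T*1000
k=(abs(Q[...,1])<8)&(Q[...,2]>-30)&(Q[...,2]<10)&(Q[...,0]>50)&(d>0); c,a=axis(P[k]); print("shank dir",a)
m,im,d=grab("side","s3.png"); L=load("side"); P=cloud(L); X,Y,Z=P[...,0],P[...,1],P[...,2]
k=(Z>.14)&(Z<.168)&(abs(X-.51)<.04)&(abs(Y-.26)<.04); print("knob",k.sum(),np.median(P[k],0))
```

```text
[ 0.46438382 -0.16172598  0.09996108] tip [ 0.45555184 -0.03552063  0.1111072 ] qvel 0.00632631437349088 59.97034192085266
shank dir [ 0.06490857 -0.99784915  0.00916212]
knob 137 [0.50227001 0.26118647 0.15342861]
```

View pics/s3.png

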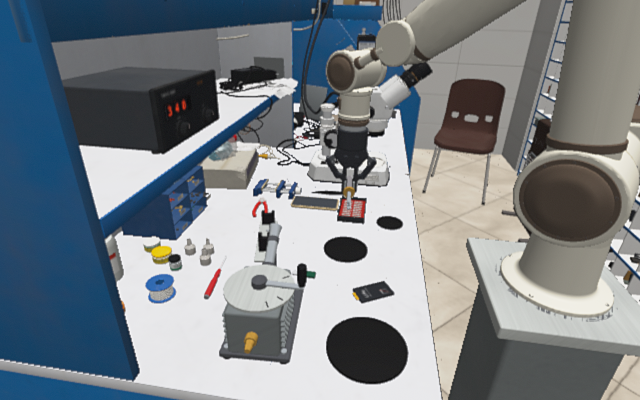

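The rod is held level over the medium disc, with its tip near (350,215) and the disc at (345,248). The lever is still on its mark, with the knob at (302,275). I hand in.

```bash
python3 -c "
from rig import *
print(close_job())"
```

```text
the job is handed in; nothing more can be done
None
```

I swung the lever to the middle mark, pushed the gauge rod into the tube until its collar stopped on the rim, and drew it right out. It is now held still and level, tip about 11 cm above the bench over the 106 mm disc. The job is handed in; no verdict was shown.

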